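Clamp the meter case shut with its draw latch

TASK

The blue meter case on the lab bench has its lid down but not clamped: lift the steel wire loop of its draw latch over the keeper on the lid so that it sits behind the keeper's upturned nose, let go of it, then press the red lever down until it is fully home and the lid is pulled tight on its gasket, and take your hand away. Feel your way: while you hold the loop, never bear on the keeper or lid with it harder than about 25 N, and never push the lever, case or lid harder than about 30 N. Leave the bottles and the beaker standing where they are.

Things in the scene. Friction and masses are not known exactly. Their poses are not given: they have to be found in the camera images.
- case: Blue case for a portable lab meter, grey lid hinged at the back; 190 mm deep (x), 270 wide (y), 130 tall with lid tight (body 95, lid 35; black carry handle 28 high across mid lid). Does not slide. Origin: centre of underside; x runs from front to back, so the front face with the latch is x = -95 mm and looks roughly to the robot's right; z up. Latch and keeper lie in the plane y = 0.
- keeper (a point): Middle of the floor of the keeper's trough, on the lid; axes as the lid's. Keeper: steel hook, 24 mm wide (y), standing out 24 mm from the lid's front. The trough is 7 mm wide in x (3.5 mm each side of this point). Behind it the back plate rises 17 mm above the floor; in front of it the rounded nose, 6 mm thick in x, rises 6.5 mm. The loop's bar must sit in the trough.
- latch_spot (a point): Nominal place of the latch's pivot P: 16 mm in front of the case's front face, 70 mm above the bench, fixed to the case; axes as case. The latch was packed out by hand: its real P lies up to 4.5 mm off this in x and 1.5 mm in z, either way, differently each time and not measured (y is true). It stays put in a run.
- lever (a joint): Red lever about P, rad. 0 = home on its stop, pointing straight down; grows as its tip swings out and up; 1.57 = level, away from the case; stop 2.4. Plate 32 mm wide, from 8 mm above to 50 mm below P when home, outer face 8 mm in front of P, tip kicked out. Stays where left (2 N at tip). Loop hooked: pressing 36 mm from P takes up to 15 N at mid travel, little past over-centre (near 0.1).
- loop (a joint): Steel wire loop about its pin B on the lever, rad. Its lean from upright, bar away from the case = loop minus lever. B turns with the lever; lever home: B is 11.9 mm below and 1.5 mm behind (+x) P. Wire 5 mm thick; side wires at y = +-19 mm (43 over outsides, to pinch from above along y), B to bar centre 54 mm. Stays where left; drawn along its length it turns the lever (7 N).
- lid (a joint): Lid about its hinge along the top of the case's back, rad, opens upwards. About 0 = resting loose on the black rubber gasket, front edge 4.5 mm up; below -0.012 = pulled tight by the latch, gasket squeezed (nominally -0.025, front edge down on the case).
- amber: Bystander: amber glass bottle with black cap, 76 mm across, 140 mm tall. Origin: centre of its underside.
- beaker: Bystander: clear glass beaker, 72 mm across, 95 mm tall. Origin: centre of its underside.
- washer: Bystander: white plastic jar with red cap, 60 mm across, 130 mm tall. Origin: centre of its underside.

How it is judged:
On the way:
1. with the loop hooked on the keeper and let go, the lever (still standing out) draws on it: loop on keeper over 5 N, lever above 0.45 rad, fingers off the loop (contact force between loop and lid above 5 N and value of joint lever above 0.45 rad and contact force between the fingers and loop below 0.2 N), for 0.05 s.
At the end, for the whole second after the job is handed in: The lever is home (within 0.05 rad of its stop), the loop bears on the keeper with more than 25 N, and the lid is pulled down on its gasket (lid angle below -0.012 rad) (value of joint lever below 0.05 rad and value of joint lid below -0.012 rad and contact force between loop and lid above 25 N); the robot touches nothing.
It fails at once if the held loop is forced against the keeper or lid with more than 25 N (contact force between the fingers and loop above 1 N and contact force between loop and lid above 25 N).
It fails at once if the lever is pushed harder than 30 N (contact force between the fingers and loop below 0.2 N and contact force between any of the fingers, the arm and lever above 30 N).
It fails at once if the case or its lid is pushed harder than 30 N (contact force between any of the fingers, the arm and case above 30 N).
It fails at once if a bystander is moved more than 20 mm or knocked over (distance of any of amber, beaker, washer from where it was at the start of the episode above 0.02 m).
It also fails if it takes over 72 s, if anything falls off the work surface, if the arm or the gripper's body presses on something with over 40 N, if the wrist force passes 120 N, or if a joint passes its speed limit or range.

ROBOT

A 7-joint arm with a two-finger parallel gripper is mounted at the origin on the work surface. World frame = base frame: x ahead of the robot, y to its left, z up, the work surface at z = 0. Lengths are in m, angles in rad, forces in N, time in s.
With the tool pointing down it reaches from about 0.425 to 0.925 m from the base axis. Payload 6.8 kg.
Tool frame: the origin (TCP) lies on the centre line of the jaws, within the pads' length; the fingertips stand 8 mm ahead of it and the grasp point (between the pads) lies 11 mm behind it (bot.tips_ahead is the distance from the TCP to the fingertips, in m); z points along the fingers, y is the line along which they close (so a half turn about z gives the same grasp; the last joint's range is limited). The gripper opens to 85 mm and grips with 20 to 120 N. Pads are 22 mm wide; open, the fingers measure 114 mm over their backs; the gripper's body (76 mm by 85 mm) begins 54 mm behind the grasp point. The pads swing forward as they close: fully open they stand 13 mm farther back than shut.
Start: joints at [1.075, 0.477, 0.022, 1.555, -0.011, 1.109, -0.083], TCP at [0.255, -0.625, 0.239] pointing down, gripper open.
Joint ranges: [-2.96, 2.96], [-0.34, 2.1], [-1.41, 1.46], [0.24, 2.44], [-1.37, 4.51], [0.17, 1.92], [-2.96, 2.96]. Speed limits (rad/s): [2.39, 2.39, 3.14, 3.14, 3.14, 3.14, 3.14].

INTERFACE

Orientations are given as a unit quaternion [w, x, y, z].
In Python, from station import bot gives the robot as it stands.
- The arm moves only by the tool send_rows, never from a script. Its argument "deltas" is text: rows parted by semicolons, each of 4 numbers parted by spaces: the shift along the tool's x, y, z in m, then the turn about the tool's z in degrees. In form: x y z spin; .... A call has 1 to 5 rows; each row is the pose to reach, as a shift and turn from the pose commanded when the call began, along the tool's axes at that moment; what a row does not reach only later rows make up. A row lasts 1/10 s, in which the tool goes at most 50 mm and 8.59 degrees, less where a joint would pass 70% of its speed; a pose out of reach is approached as far as the arm can. A call with a gripper value outside its range is refused whole. "claw" is the opening, from 0 (shut) to 1 (fully open), set as the call begins (left out, the last holds). The fingers move at their own pace and stop on an object; "force" is the grip in N (left out, the last holds). Time passes only in rows, so rows that repeat a pose let the fingers close. It gives the time, the measured TCP pose, the force, the opening and the grip force at its end, in the units of the state.
- bot.get_obs(): the state, without advancing time (a new reading comes with each control period).
- bot.read_camera(name): name is "side" or "top" or "wrist"; returns a dict with "img" (420x560x3 uint8, red, green, blue), "depth" (420x560 float32, m along the optical axis (not along the pixel's ray), 0 where there is no reading), "fx", "fy", "cx", "cy" (pixels), "dist_coeffs" ([k1, k2, p1, p2, k3] as OpenCV has them; the pictures are not rectified), "camera_from_world" (4x4, takes a point from world to camera coordinates). Camera axes: x right, y up, looking along -z (the intrinsics and any distortion apply to the point x, -y, -z); pixel columns grow to the right and rows downward; lengths in m; the calibration is good to about 2 mm. A picture is of the moment at which its call begins.
- bot.hand_in(): hands the job in; it is judged then, once.
Trained networks look in a picture, given as the dict that the camera call returned (one of the last four; its "shot" number tells which), for a name from the list of things; names that differ only in an ending like _2 or _b are one class to them, and where a whole thing is asked for, a point or a joint stands for the part that bears it (a point fixed in the world has none). Each returns a list of dicts, best first, with "confidence" (0 to 1); they miss things now and then, are a little off and sometimes report something else, mostly with a low value. They report only what shows in the picture. A call takes as long as a camera call.
- bot.masks_of(picture, query): "mask" (420x560 bool, what is visible of it).
- bot.landmark_of(picture, query): "xyz" ([x, y, z] in m, in world coordinates, good to about 4 mm: a listed point, or the origin of a listed thing).
The state is a dict: "t": time; "q": joint angles; "joint_vel": joint speeds; "joint_torque": joint torques, N m; "eef_pos": TCP position; "tool_rot": TCP orientation; "contact_force": force on the tool from outside, world axes, zero at the start; "torque": the same for the moment, N m; "gripper_width": opening from 0.0 (shut) to 1.0 (fully open); "grasp_force": force on a finger pad.
Only numpy, scipy, OpenCV 4.12 (cv2) and the standard library are available. Lean on these libraries where they do the work, as an engineer would, in place of code of your own. Each camera call takes 0.05 s, during which the arm holds its last target. There are 200 camera calls.

## Working session

There is one attempt and no reset: what is moved stays moved. The work goes in short steps, Python scripts to look and compute and a tool call to move; the robot and the scene stay as the last step left them, time stands still between calls to the robot, and variables do not carry over. Pictures are saved under pics/ and viewed, at most 10 in all, crops included, and the job is handed in when it is done.

Besides the shell and the picture viewer there is one more tool, called after ">>>" by a JSON object that holds its "api" and its "payload", one argument or row to a line. send_rows: Moves the arm, as the interface text tells. Its arguments: {"type":"object","properties":{"deltas":{"type":"string"},"claw":{"type":"number"},"force":{"type":"number"}},"required":["deltas"]}

```bash
ls; mkdir -p pics; cat > h.py <<'E'
import numpy as np, cv2
from station import bot
from scipy.spatial.transform import Rotation as R
def pix2w(p,u,v,d=None):
    d=p["depth"][int(round(v)),int(round(u))] if d is None else d
    K=np.array([[p["fx"],0,p["cx"]],[0,p["fy"],p["cy"]],[0,0,1]])
    a=cv2.undistortPoints(np.array([[[u,v]]],float),K,np.array(p["dist_coeffs"]))[0,0]
    c=np.array([a[0]*d,-a[1]*d,-d,1])
    return (np.linalg.inv(p["camera_from_world"])@c)[:3]
def save(p,n): cv2.imwrite("pics/"+n,p["img"][:,:,::-1])
E
python3 - <<'E'
from h import *
np.set_printoptions(precision=4,suppress=True)
o=bot.get_obs(); print(o)
for n in ["side","top","wrist"]:
    p=bot.read_camera(n); save(p,n+"0.png")
    print(n,np.linalg.inv(p["camera_from_world"]).round(3).tolist(),p["fx"])
    for q in ["case","keeper","latch_spot","lever","loop","lid","amber","beaker","washer"]:
        try:
            r=bot.landmark_of(p,q); print(q,[(np.round(x["xyz"],4),round(x["confidence"],2)) for x in r[:2]])
        except Exception as e: print(q,e)
E
cd pics; python3 -c "
import cv2,numpy as np
a=[cv2.imread(n+'0.png') for n in ['side','top']]
cv2.imwrite('a.png',cv2.resize(np.hstack(a),(800,300)))"
```

```text
pics
{'t': 0.0, 'q': array([ 1.0749,  0.4778,  0.0224,  1.5565, -0.0115,  1.1093, -0.0831]), 'joint_vel': array([ 0.0026,  0.0006, -0.0009, -0.0006, -0.0003, -0.0003, -0.0005]), 'joint_torque': array([ -0.0001, -59.645 ,   1.6076, -28.1193,   0.0125,   0.0094,
         0.    ]), 'eef_pos': array([ 0.255 , -0.6243,  0.2383]), 'tool_rot': array([-0.0009,  0.9813,  0.1927, -0.0002]), 'contact_force': array([-0.1376,  0.1287, -0.7149]), 'torque': array([-0.0631, -0.0098,  0.0205]), 'grasp_force': 0.0, 'gripper_width': 0.9984975153435883}
side [[-0.833, 0.321, -0.45, 0.249], [-0.553, -0.492, 0.673, 0.607], [-0.005, 0.809, 0.587, 0.598], [0.0, 0.0, 0.0, 1.0]] 498.3992699114321
case [(array([0.5247, 0.1442, 0.0013]), 0.87)]
keeper [(array([0.5194, 0.0387, 0.1144]), 0.61)]
latch_spot []
lever it knows: amber, beaker, case, keeper, latch_spot, washer
loop it knows: amber, beaker, case, keeper, latch_spot, washer
lid it knows: amber, beaker, case, keeper, latch_spot, washer
amber [(array([ 0.5455, -0.1455,  0.0018]), 0.93)]
beaker []
washer []
top [[-0.003, 0.997, -0.072, 0.579], [-1.0, -0.004
[... 264 characters left out ...]
ker, case, keeper, latch_spot, washer
loop it knows: amber, beaker, case, keeper, latch_spot, washer
lid it knows: amber, beaker, case, keeper, latch_spot, washer
amber [(array([ 0.5424, -0.1439,  0.002 ]), 0.78)]
beaker [(array([ 0.7079, -0.0409,  0.0004]), 0.72)]
washer [(array([0.5173, 0.034 , 0.0661]), 0.53)]
wrist [[0.377, 0.894, 0.241, 0.316], [-0.926, 0.364, 0.098, -0.6], [-0.0, -0.26, 0.965, 0.375], [0.0, 0.0, 0.0, 1.0]] 330.9672860216006
case []
keeper []
latch_spot []
lever it knows: amber, beaker, case, keeper, latch_spot, washer
loop it knows: amber, beaker, case, keeper, latch_spot, washer
lid it knows: amber, beaker, case, keeper, latch_spot, washer
amber []
beaker []
washer []
```

View pics/a.png

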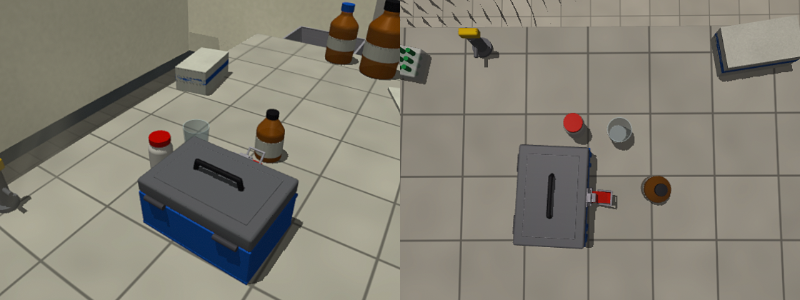

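```bash
python3 - <<'E'
from h import *
np.set_printoptions(precision=4,suppress=True)
p=bot.read_camera("top")
i=p["img"][:,:,::-1]
c=i[220:320,240:380] if 0 else i[240:310,380:480] if 0 else i[235:325,210:330]
c=i[100:360,140:360]
x0,y0=250,255
c=i[250:300,255:325]
cv2.imwrite("pics/b.png",cv2.resize(c,(770,550),interpolation=cv2.INTER_CUBIC))
for q in ["case","keeper","lever","loop","washer","beaker"]:
    try:
        for r in bot.masks_of(p,q)[:1]:
            m=r["mask"]; v,u=np.nonzero(m); print(q,r["confidence"],u.min(),u.max(),v.min(),v.max(),m.sum())
            if q=="case": print(cv2.minAreaRect(np.c_[u,v].astype(np.float32)))
            if q in("lever","loop"):
                P=np.array([pix2w(p,a,b) for a,b in zip(u,v)]); print(P[::max(1,len(P)//40)])
    except Exception as e: print(q,e)
r=bot.landmark_of(p,"keeper"); print(r[0]["xyz"])
E
```

```text
case 0.83 158 273 203 347 14446
((216.62612915039062, 274.79290771484375), (113.15826416015625, 142.19662475585938), 3.2704880237579346)
keeper 0.91 158 273 202 347 14119
lever 0.83 268 297 264 288 551
[[ 0.541   0.0191 -0.0013]
 [ 0.539  -0.0025  0.0047]
 [ 0.5405 -0.0007  0.0931]
 [ 0.5381  0.0091  0.0833]
 [ 0.539  -0.0161  0.106 ]
 [ 0.5357  0.0151  0.0743]
 [ 0.537  -0.0102  0.1055]
 [ 0.5339  0.0211  0.0767]
 [ 0.5336 -0.0051  0.0725]
 [ 0.5319  0.0272  0.0771]
 [ 0.5317  0.001   0.074 ]
 [ 0.53    0.0252  0.0793]
 [ 0.5295 -0.0011  0.0713]
 [ 0.5279  0.0212  0.0779]
 [ 0.5275 -0.0051  0.0715]
 [ 0.5258  0.0151  0.0754]
 [ 0.5256 -0.0111  0.0731]
 [ 0.5237  0.0091  0.0743]
 [ 0.5256 -0.0159  0.1092]
 [ 0.5216  0.003   0.0741]
 [ 0.5199  0.0232  0.0777]
 [ 0.5195 -0.0031  0.0717]
 [ 0.5178  0.0192  0.0754]
 [ 0.5174 -0.0071  0.0706]
 [ 0.5159  0.0172  0.0776]
 [ 0.5154 -0.0091  0.0704]
 [ 0.5138  0.0152  0.0758]
 [ 0.5136 -0.011   0.0744]
 [ 0.5118  0.0132  0.0762]
 [ 0.5114 -0.0131  0.072 ]
 [ 0.5095  0.0111  0.0717]
 [ 0.5121 -0.0138  0.109 ]
 [ 0.5078  0.0132  0.0758]
 [ 0.50
[... 730 characters left out ...]
5366 -0.0026  0.0962]
 [ 0.5366 -0.0046  0.0949]
 [ 0.5368 -0.0064  0.1001]
 [ 0.537  -0.0122  0.1041]
 [ 0.5371 -0.0141  0.1063]
 [ 0.5371 -0.016   0.1076]
 [ 0.5336 -0.0152  0.0736]
 [ 0.5351 -0.016   0.107 ]
 [ 0.5333 -0.016   0.1079]
 [ 0.5314 -0.0159  0.1094]
 [ 0.5294 -0.0159  0.109 ]
 [ 0.5276 -0.0158  0.1101]
 [ 0.5256 -0.0159  0.1092]
 [ 0.5237 -0.0158  0.1092]
 [ 0.5217 -0.0159  0.1085]
 [ 0.5199 -0.0158  0.1109]
 [ 0.5178 -0.0158  0.1085]
 [ 0.5018  0.0172  0.0756]
 [ 0.5021  0.0152  0.0795]
 [ 0.5021  0.0132  0.0797]
 [ 0.5005  0.0093  0.0846]
 [ 0.5005  0.0073  0.0841]
 [ 0.5008  0.0054  0.0884]
 [ 0.5011  0.0034  0.0917]]
beaker 0.6 289 324 164 199 1025
[0.5169, 0.0348, 0.1098]
```

View pics/b.png

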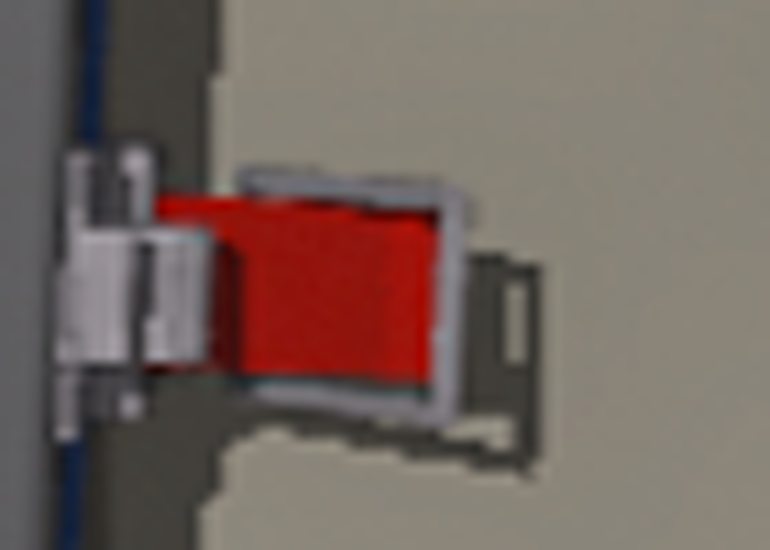

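The top view shows the lever about level. The loop stands at roughly 45°, with its bar at world (0.519, -0.016, 0.107), and the keeper is at about (0.517, 0.036). I'll set out now.

>>> {"api": "send_rows", "payload": {
  "deltas": "0.034 -0.033 0 0; 0.068 -0.066 0 0; 0.102 -0.099 0 0; 0.136 -0.132 0 0; 0.17 -0.165 0 0",
  "claw": 1,
  "force": 30
}}

```text
t: 1.95
eef_pos: [0.3508, -0.4061, 0.2395]
tool_rot: [0.0, 0.981, 0.193, 0.0]
contact_force: [1.3, 0.8, -0.3]
gripper_width: 0.997
grasp_force: 0.0
```

>>> {"api": "send_rows", "payload": {
  "deltas": "0.034 -0.033 0 0; 0.068 -0.066 0 0; 0.102 -0.099 0 0; 0.136 -0.132 0 0; 0.17 -0.165 0 0"
}}

```text
t: 2.45
eef_pos: [0.4458, -0.1891, 0.2397]
tool_rot: [0.0, 0.981, 0.193, 0.0]
contact_force: [1.5, -0.3, -0.5]
gripper_width: 1.002
grasp_force: 0.0
```

>>> {"api": "send_rows", "payload": {
  "deltas": "0.034 -0.033 0 -8.5; 0.068 -0.066 0 -17; 0.102 -0.099 0 -25.5; 0.136 -0.132 0 -34; 0.136 -0.132 0 -42.5"
}}

```text
t: 2.95
eef_pos: [0.5233, -0.0093, 0.2401]
tool_rot: [-0.001, 0.84, 0.542, 0.002]
contact_force: [0.0, -0.8, -0.2]
gripper_width: 0.999
grasp_force: 0.0
```

>>> {"api": "send_rows", "payload": {
  "deltas": "0 0 0 -8; 0 0 0 -16; 0 0 0 -22; 0 0 0 -22"
}}

```text
t: 3.35
eef_pos: [0.5213, -0.0173, 0.2394]
tool_rot: [0.0, 0.727, 0.687, 0.0]
contact_force: [-0.1, -1.3, 0.1]
gripper_width: 1.004
grasp_force: 0.0
```

```bash
cat >> h.py <<'E'
np.set_printoptions(precision=4,suppress=True)
def cloud(p):
    h,w=p["depth"].shape; v,u=np.mgrid[0:h,0:w]
    K=np.array([[p["fx"],0,p["cx"]],[0,p["fy"],p["cy"]],[0,0,1]])
    a=cv2.undistortPoints(np.c_[u.ravel(),v.ravel()].astype(float)[:,None],K,np.array(p["dist_coeffs"]))[:,0]
    d=p["depth"].ravel(); c=np.c_[a[:,0]*d,-a[:,1]*d,-d,np.ones_like(d)]
    return (c@np.linalg.inv(p["camera_from_world"]).T)[:,:3].reshape(h,w,3)
E
python3 - <<'E'
from h import *
o=bot.get_obs(); print(o["eef_pos"],o["tool_rot"])
p=bot.read_camera("wrist"); save(p,"w1.png"); np.save("w1.npy",cloud(p))
print(np.linalg.inv(p["camera_from_world"]).round(3))
for q in ["keeper","latch_spot","case"]: print(q,[(np.round(x["xyz"],4),x["confidence"]) for x in bot.landmark_of(p,q)[:2]])
E
```

```text
[ 0.5213 -0.0173  0.2394] [0.     0.7268 0.6868 0.0001]
[[ 0.998  0.055  0.015  0.525]
 [-0.057  0.964  0.26   0.048]
 [-0.    -0.26   0.966  0.375]
 [ 0.     0.     0.     1.   ]]
keeper [(array([0.5196, 0.0424, 0.116 ]), 0.84)]
latch_spot []
case [(array([ 0.523 ,  0.144 , -0.0042]), 0.73)]
```

View pics/w1.png

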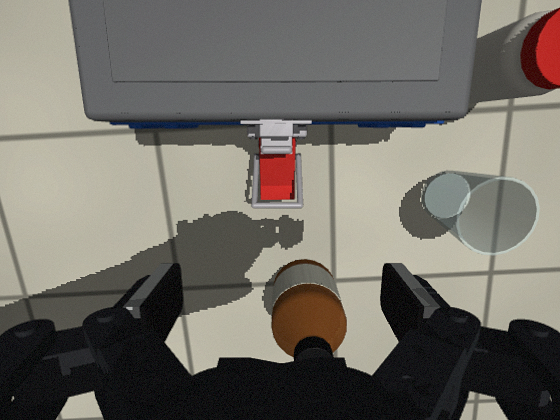

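```bash
python3 - <<'E'
from h import *
C=np.load("w1.npy"); img=cv2.imread("pics/w1.png")
print("center column profile")
for u in (262,276,290):
  print(u)
  for v in range(112,212,2):
    print(v,C[v,u],img[v,u][::-1],end=" | " if v%4==0 else "\n")
print("bar row");
for u in range(244,308,3): print(u,C[206,u], C[180,u])
print("lid front edge")
for u in range(100,460,40):
  col=C[90:140,u]; k=np.nonzero(col[:,2]>0.125)[0].max(); print(u,90+k,col[k])
E
```

```text
center column profile
262
112 [0.5119 0.0567 0.1346] [100 101 101] | 114 [0.5118 0.0554 0.1347] [92 92 93]
116 [0.5116 0.0541 0.1335] [80 79 82] | 118 [0.5116 0.0527 0.1337] [69 72 72]
120 [0.5113 0.0514 0.1306] [197 190 195] | 122 [0.5113 0.0501 0.1319] [190 185 190]
124 [0.5112 0.0487 0.1318] [129 126 128] | 126 [0.511  0.0473 0.1315] [188 185 187]
128 [0.5109 0.046  0.1313] [189 185 188] | 130 [0.5108 0.0446 0.1315] [186 186 187]
132 [0.5108 0.0432 0.1318] [186 181 185] | 134 [0.5107 0.0418 0.1318] [188 185 188]
136 [0.5105 0.0404 0.1301] [105 102 105] | 138 [0.5094 0.0385 0.1147] [116 114 118]
140 [0.5093 0.037  0.1146] [192 187 192] | 142 [0.5093 0.0355 0.1162] [191 189 192]
144 [0.5091 0.0339 0.1142] [189 188 191] | 146 [0.5093 0.0327 0.1189] [146 142 147]
148 [0.5093 0.0313 0.1206] [137 134 137] | 150 [0.5092 0.0299 0.1215] [141 138 141]
152 [0.5091 0.0284 0.1214] [119 119 118] | 154 [0.5063 0.0234 0.0781] [98 49 44]
156 [0.5061 0.0216 0.078 ] [79 22 15] | 158 [0.506  0.0199 0.0781] [107  23  16]
160 [0.5059 0.0182 0.0791] [177  40  35] | 162 [0.5057 0.0163 0.0778] [173  39  3
[... 6139 characters left out ...]
262 -0.0014  0.0755]
289 [ 0.5274 -0.0174  0.11  ] [ 0.529  -0.0016  0.0755]
292 [ 0.5299 -0.0176  0.1098] [ 0.5317 -0.0019  0.0747]
295 [ 0.5323 -0.0176  0.1105] [ 0.5368 -0.0143  0.001 ]
298 [ 0.5348 -0.0177  0.1106] [0.5365 0.0008 0.0926]
301 [ 0.5372 -0.0177  0.1114] [0.539  0.0006 0.0922]
304 [ 0.5458 -0.0453  0.0013] [ 0.5471 -0.015   0.0005]
307 [ 0.5494 -0.0459 -0.0003] [ 0.5505 -0.0152  0.0003]
lid front edge
100 127 [0.5248 0.0478 0.3746]
140 121 [0.4245 0.0557 0.1295]
180 121 [0.452  0.0542 0.1266]
220 120 [0.4814 0.0532 0.1296]
260 136 [0.5091 0.0405 0.1318]
300 123 [0.5381 0.0479 0.1308]
340 120 [0.5668 0.0483 0.1287]
380 120 [0.5951 0.0466 0.1296]
420 120 [0.6239 0.0449 0.1284]
```

The wrist view shows the keeper at world (0.520, 0.036), with its floor at 0.115 and nose top at 0.122. The bar centre is at (0.5177, -0.0167, 0.1085). I'll descend over the bar and pinch it.

>>> {"api": "send_rows", "payload": {
  "deltas": "-0.003 -0.0035 0.03 0; -0.003 -0.0035 0.07 0; -0.003 -0.0035 0.11 0; -0.003 -0.0035 0.125 0; -0.003 -0.0035 0.125 0"
}}

```text
t: 4.05
eef_pos: [0.5157, -0.0201, 0.112]
tool_rot: [-0.002, 0.727, 0.686, -0.002]
contact_force: [-0.2, 0.0, 0.6]
gripper_width: 0.997
grasp_force: 0.0
```

```bash
python3 - <<'E'
from h import *
C=np.load("w1.npy")
for v in (128,131,133,135): print(v,[C[v,u].round(4).tolist() for u in (246,250,254,298,302,306)])
p=bot.read_camera("wrist"); save(p,"w2.png"); np.save("w2.npy",cloud(p)); print(bot.get_obs()["eef_pos"])
E
```

```text
128 [[0.4861, 0.046, 0.0013], [0.4987, 0.0462, 0.0916], [0.5021, 0.046, 0.0921], [0.5384, 0.044, 0.0921], [0.5417, 0.0438, 0.0918], [0.5451, 0.0436, 0.0909]]
131 [[0.4857, 0.0428, 0.0003], [0.4987, 0.0439, 0.0928], [0.5019, 0.0436, 0.0917], [0.5383, 0.0415, 0.0912], [0.5416, 0.0414, 0.0919], [0.545, 0.0411, 0.0903]]
133 [[0.4857, 0.0407, 0.002], [0.4984, 0.0422, 0.0914], [0.5017, 0.042, 0.0908], [0.5382, 0.04, 0.0922], [0.5415, 0.0398, 0.0916], [0.5448, 0.0396, 0.092]]
135 [[0.4854, 0.0386, 0.0011], [0.4983, 0.0406, 0.0924], [0.5017, 0.0405, 0.0926], [0.5381, 0.0383, 0.0921], [0.5415, 0.0381, 0.0912], [0.5448, 0.038, 0.0917]]
[ 0.517  -0.0199  0.1137]
```

View pics/w2.png

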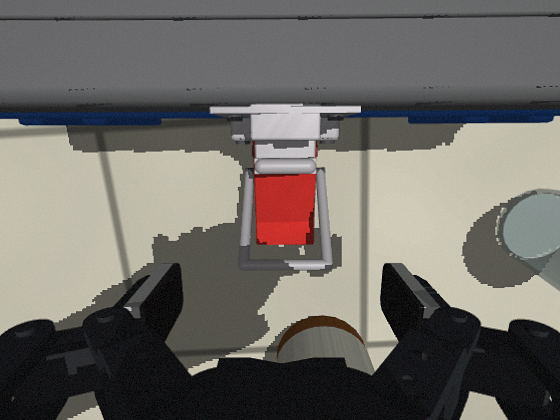

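The bar is at pixels (240–330, 265), centred between the fingers (172/395). I'll go down 13 mm and close.

>>> {"api": "send_rows", "payload": {
  "deltas": "0 0 0.013 0; 0 0 0.013 0"
}}

```text
t: 4.3
eef_pos: [0.5176, -0.0201, 0.101]
tool_rot: [0.0, 0.727, 0.686, -0.0]
contact_force: [-0.4, -0.6, 0.1]
gripper_width: 0.997
grasp_force: 0.0
```

>>> {"api": "send_rows", "payload": {
  "deltas": "0 0 0 0; 0 0 0 0; 0 0 0 0; 0 0 0 0; 0 0 0 0",
  "claw": 0.3,
  "force": 25
}}

```text
t: 4.8
eef_pos: [0.5175, -0.0205, 0.1016]
tool_rot: [0.0, 0.727, 0.686, -0.0]
contact_force: [-1.0, -2.1, 2.7]
gripper_width: 0.483
grasp_force: 25.1
```

>>> {"api": "send_rows", "payload": {
  "deltas": "0 0 0 0; 0 0 0 0; 0 0 0 0"
}}

```text
t: 5.1
eef_pos: [0.5175, -0.0206, 0.1014]
tool_rot: [0.0, 0.727, 0.686, -0.0]
contact_force: [-2.1, -4.3, 3.9]
gripper_width: 0.482
grasp_force: 25.2
```

>>> {"api": "send_rows", "payload": {
  "deltas": "0.006 0 -0.0045 0; 0.012 0 -0.009 0; 0.0175 0 -0.0125 0; 0.0225 0 -0.0155 0; 0.0225 0 -0.0155 0"
}}

```text
t: 5.6
eef_pos: [0.5186, 0.004, 0.1167]
tool_rot: [-0.0, 0.726, 0.687, 0.0]
contact_force: [1.2, 0.2, -4.5]
gripper_width: 0.48
grasp_force: 26.4
```

```bash
python3 - <<'E'
from h import *
p=bot.read_camera("wrist"); save(p,"w3.png"); np.save("w3.npy",cloud(p)); o=bot.get_obs();print(o["eef_pos"],o["contact_force"],o["grasp_force"])
E
```

```text
[0.5186 0.0035 0.1166] [ 0.1893  0.8298 -6.0948] 26.447869017720222
```

View pics/w3.png

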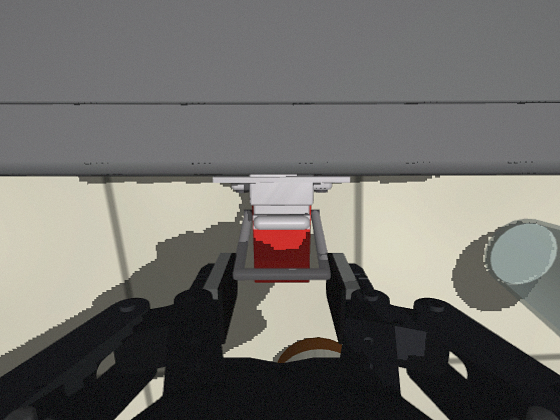

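The bar (row 272) is following the grip and the lever is rising.

```bash
cat > prof.py <<'E'
import sys; from h import *
C=np.load(sys.argv[1]); u=int(sys.argv[2])
for v in range(int(sys.argv[3]),int(sys.argv[4]),int(sys.argv[5])): print(v,C[v,u],end="  ")
E
python3 prof.py w3.npy 282 176 290 3
```

```text
176 [0.5213 0.0508 0.1313]  179 [0.5213 0.0498 0.132 ]  182 [0.5212 0.0488 0.1321]  185 [0.5212 0.0475 0.1315]  188 [0.5211 0.0465 0.1318]  191 [0.521  0.0452 0.1311]  194 [0.521  0.0441 0.1311]  197 [0.5209 0.0428 0.1305]  200 [0.5208 0.0419 0.1318]  203 [0.5208 0.0407 0.1315]  206 [0.5205 0.0355 0.115 ]  209 [0.5204 0.0344 0.1157]  212 [0.5204 0.0329 0.1151]  215 [0.5203 0.0324 0.118 ]  218 [0.5222 0.0691 0.252 ]  221 [0.5202 0.0309 0.1218]  224 [0.5202 0.0296 0.1217]  227 [0.5201 0.0285 0.1225]  230 [0.5193 0.0131 0.0787]  233 [0.5192 0.0109 0.0774]  236 [0.5191 0.0095 0.0784]  239 [0.519  0.0075 0.0775]  242 [0.5189 0.006  0.0783]  245 [0.5188 0.0038 0.0773]  248 [0.5187 0.0016 0.0761]  251 [0.5186 0.0006 0.0781]  254 [ 0.5185 -0.002   0.0761]  257 [ 0.5184 -0.0035  0.0771]  260 [ 0.5183 -0.0056  0.0764]  263 [ 0.5182 -0.0072  0.0769]  266 [ 0.5181 -0.0091  0.0768]  269 [0.5191 0.0099 0.1225]  272 [0.519  0.0093 0.1241]  275 [0.519  0.0079 0.1241]  278 [0.5189 0.0061 0.1232]  281 [ 0.5176 -0.0179  0.0779]  284 [ 0.5154 -0.0593  0.0006]  287 [ 0.5153 -0.0615  0.0016]
```

>>> {"api": "send_rows", "payload": {
  "deltas": "0.003 0 -0.004 0; 0.007 0 -0.007 0; 0.011 0 -0.009 0; 0.015 0 -0.0095 0; 0.015 0 -0.0095 0"
}}

```text
t: 6.15
eef_pos: [0.5195, 0.0178, 0.1267]
tool_rot: [-0.0, 0.727, 0.687, -0.0]
contact_force: [-1.1, -2.0, -5.2]
gripper_width: 0.485
grasp_force: 26.8
```

```bash
python3 - <<'E'
from h import *
p=bot.read_camera("wrist"); save(p,"w4.png"); np.save("w4.npy",cloud(p)); o=bot.get_obs();print(o["eef_pos"],o["contact_force"],o["grasp_force"])
E
python3 prof.py w4.npy 282 195 300 3
```

```text
[0.5194 0.0176 0.1266] [-1.0946 -1.7754 -4.7204] 26.866467520594597
195 [0.5218 0.0563 0.1354]  198 [0.5217 0.0549 0.1342]  201 [0.5216 0.0535 0.1335]  204 [0.5215 0.052  0.1323]  207 [0.5215 0.0507 0.1321]  210 [0.5214 0.0497 0.1332]  213 [0.5213 0.0477 0.1302]  216 [0.5212 0.0469 0.1321]  219 [0.5211 0.0452 0.1305]  222 [0.5211 0.044  0.1309]  225 [0.521  0.0431 0.132 ]  228 [0.5209 0.0417 0.1318]  231 [0.5208 0.04   0.1305]  234 [0.5205 0.0336 0.1154]  237 [0.5204 0.032  0.1152]  240 [0.5204 0.0322 0.1198]  243 [0.5203 0.0308 0.1199]  246 [0.5203 0.0302 0.122 ]  249 [0.5202 0.0284 0.1211]  252 [0.5195 0.0148 0.0907]  255 [0.5194 0.0133 0.0913]  258 [0.5193 0.0113 0.0909]  261 [0.5192 0.0102 0.0925]  264 [0.5191 0.0084 0.0925]  267 [0.519  0.0072 0.0937]  270 [0.5199 0.0229 0.1316]  273 [0.5198 0.0216 0.1318]  276 [0.5197 0.02   0.1314]  279 [0.5196 0.0188 0.1319]  282 [0.5186 0.0003 0.0981]  285 [ 0.5186 -0.0005  0.0999]  288 [ 0.5185 -0.0019  0.1006]  291 [ 0.5184 -0.0032  0.1015]  294 [ 0.5184 -0.0041  0.1031]  297 [ 0.5183 -0.0048  0.1051]
```

>>> {"api": "send_rows", "payload": {
  "deltas": "0.004 0 0 0; 0.008 0 0 0; 0.0115 0 0 0; 0.0145 0 0 0; 0.0145 0 0 0"
}}

```text
t: 6.7
eef_pos: [0.5203, 0.0323, 0.1261]
tool_rot: [-0.0, 0.727, 0.687, -0.0]
contact_force: [-1.0, -3.1, -5.4]
gripper_width: 0.48
grasp_force: 26.2
```

```bash
python3 - <<'E'
from h import *
p=bot.read_camera("wrist"); save(p,"w5.png"); np.save("w5.npy",cloud(p)); o=bot.get_obs();print(o["eef_pos"],o["contact_force"],o["grasp_force"])
E
python3 prof.py w5.npy 282 215 310 3
```

```text
[0.5204 0.0321 0.1262] [-1.8875 -2.9421 -4.7526] 26.19552232325077
215 [0.5222 0.0627 0.1348]  218 [0.5221 0.0619 0.1364]  221 [0.522  0.0601 0.1344]  224 [0.522  0.059  0.1348]  227 [0.5219 0.0576 0.1343]  230 [0.5218 0.0565 0.1349]  233 [0.5217 0.055  0.1343]  236 [0.5217 0.0536 0.1339]  239 [0.5215 0.0512 0.1308]  242 [0.5215 0.0506 0.1328]  245 [0.5214 0.0486 0.1309]  248 [0.5213 0.0474 0.1312]  251 [0.5212 0.046  0.1312]  254 [0.5212 0.0447 0.1312]  257 [0.5211 0.0433 0.1312]  260 [0.521  0.0417 0.1305]  263 [0.5209 0.0408 0.1317]  266 [0.5205 0.0319 0.1149]  269 [0.5207 0.036  0.1271]  272 [0.5207 0.0363 0.131 ]  275 [0.5206 0.0345 0.1301]  278 [0.5205 0.0337 0.1313]  281 [0.5194 0.0129 0.0927]  284 [0.5193 0.0107 0.0919]  287 [0.5192 0.0101 0.0943]  290 [0.5191 0.0083 0.0943]  293 [0.5191 0.008  0.0972]  296 [0.519  0.0061 0.097 ]  299 [0.5189 0.0041 0.0967]  302 [0.5188 0.003  0.0981]  305 [0.5188 0.0021 0.0996]  308 [0.5187 0.001  0.1009]
```

View pics/w5.png

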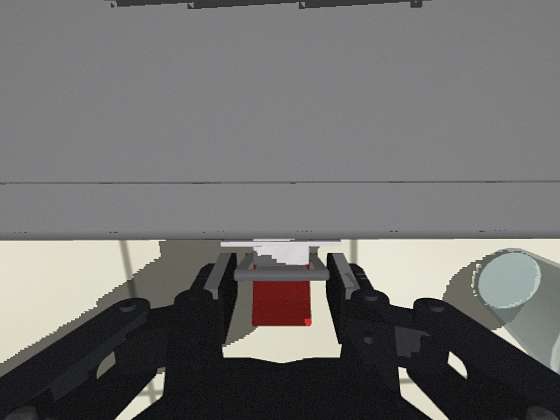

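The bar is over the trough (row 275). I'll lower it carefully.

>>> {"api": "send_rows", "payload": {
  "deltas": "0.001 0 0.001 0; 0.001 0 0.003 0; 0.001 0 0.005 0; 0.001 0 0.0065 0; 0.001 0 0.008 0"
}}

```text
t: 7.25
eef_pos: [0.5209, 0.0346, 0.1196]
tool_rot: [-0.0, 0.727, 0.687, 0.001]
contact_force: [-6.6, 0.9, 9.0]
gripper_width: 0.481
grasp_force: 27.8
```

```bash
python3 - <<'E'
from h import *
p=bot.read_camera("wrist"); save(p,"w6.png"); np.save("w6.npy",cloud(p)); o=bot.get_obs();print(o["eef_pos"],o["contact_force"],o["grasp_force"])
E
python3 prof.py w6.npy 282 245 310 2
```

```text
[0.5208 0.0345 0.1193] [-5.3817 -0.0574  6.2015] 27.657889276742935
245 [0.5221 0.0547 0.1344]  247 [0.522  0.0532 0.1327]  249 [0.522  0.0529 0.1341]  251 [0.5218 0.0509 0.1311]  253 [0.5218 0.0506 0.1325]  255 [0.5218 0.0499 0.1328]  257 [0.5217 0.0489 0.1323]  259 [0.5217 0.0476 0.1314]  261 [0.5216 0.0466 0.1312]  263 [0.5215 0.0456 0.1307]  265 [0.5215 0.0452 0.1319]  267 [0.5215 0.0443 0.1317]  269 [0.5214 0.0432 0.1313]  271 [0.5214 0.0424 0.1314]  273 [0.5213 0.0418 0.1321]  275 [0.5213 0.0407 0.1316]  277 [0.5211 0.0367 0.1251]  279 [0.521  0.036  0.1257]  281 [0.5208 0.0325 0.1205]  283 [0.5208 0.0317 0.1209]  285 [0.5207 0.031  0.1214]  287 [0.5207 0.0302 0.1217]  289 [0.5207 0.0294 0.122 ]  291 [0.5206 0.0284 0.1219]  293 [0.5194 0.0061 0.0826]  295 [0.5194 0.0047 0.0825]  297 [0.5193 0.0041 0.0836]  299 [0.5192 0.0027 0.0834]  301 [0.5192 0.0011 0.0829]  303 [ 0.5191 -0.      0.0831]  305 [ 0.519  -0.0013  0.0831]  307 [ 0.519  -0.0024  0.0835]  309 [ 0.5189 -0.0043  0.0825]
```

>>> {"api": "send_rows", "payload": {
  "deltas": "-0.0005 0 0.0015 0; -0.0005 0 0.003 0; -0.0005 0 0.0045 0; -0.0005 0 0.0045 0"
}}

```text
t: 7.7
eef_pos: [0.5208, 0.0342, 0.1149]
tool_rot: [-0.0, 0.727, 0.687, 0.001]
contact_force: [-6.5, 1.6, 7.2]
gripper_width: 0.483
grasp_force: 27.6
```

```bash
python3 - <<'E'
from h import *
p=bot.read_camera("wrist"); save(p,"w7.png"); np.save("w7.npy",cloud(p)); o=bot.get_obs();print(o["eef_pos"],o["contact_force"],o["grasp_force"])
E
python3 prof.py w7.npy 282 273 320 2
```

```text
[0.5208 0.0341 0.1149] [-6.6088  0.7473  6.964 ] 27.63785183429718
273 [0.5214 0.0433 0.1313]  275 [0.5213 0.0422 0.1309]  277 [0.5213 0.0422 0.1327]  279 [0.5212 0.0405 0.1308]  281 [0.5208 0.0334 0.1183]  283 [0.5208 0.0326 0.1187]  285 [0.5208 0.0323 0.1199]  287 [0.5207 0.0318 0.1208]  289 [0.5207 0.0306 0.1204]  291 [0.5207 0.0304 0.1217]  293 [0.5206 0.0293 0.1215]  295 [0.5206 0.0288 0.1222]  297 [ 0.5189 -0.0025  0.0679]  299 [ 0.5188 -0.0045  0.0668]  301 [ 0.5187 -0.0063  0.066 ]  303 [ 0.5186 -0.0078  0.0659]  305 [0.5242 0.0992 0.2503]  307 [ 0.5185 -0.0098  0.0671]  309 [ 0.5184 -0.0113  0.0669]  311 [ 0.5184 -0.0129  0.0666]  313 [ 0.5182 -0.0154  0.0648]  315 [ 0.5182 -0.0164  0.0654]  317 [ 0.5181 -0.017   0.0667]  319 [ 0.5159 -0.0601  0.0017]
```

>>> {"api": "send_rows", "payload": {
  "deltas": "0 0 0.001 0; 0 0 0.001 0"
}}

```text
t: 7.95
eef_pos: [0.5208, 0.0343, 0.1141]
tool_rot: [-0.0, 0.727, 0.687, 0.001]
contact_force: [-5.7, 1.3, 7.8]
gripper_width: 0.478
grasp_force: 27.8
```

>>> {"api": "send_rows", "payload": {
  "deltas": "0 0 0 0; 0 0 0 0; 0 0 0 0; 0 0 0 0; 0 0 0 0",
  "claw": 0.85
}}

```text
t: 8.45
eef_pos: [0.5209, 0.0325, 0.1129]
tool_rot: [0.0, 0.727, 0.687, 0.0]
contact_force: [0.6, 0.1, 0.3]
gripper_width: 0.848
grasp_force: 0.0
```

>>> {"api": "send_rows", "payload": {
  "deltas": "0 0 -0.02 0; 0 0 -0.06 0; -0.03 0 -0.09 0; -0.08 0 -0.09 0; -0.08 0 -0.09 0"
}}

```text
t: 8.95
eef_pos: [0.516, -0.0551, 0.2035]
tool_rot: [0.002, 0.73, 0.683, -0.001]
contact_force: [-0.2, -0.2, -0.8]
gripper_width: 0.849
grasp_force: 0.0
```

```bash
python3 - <<'E'
from h import *
p=bot.read_camera("wrist"); save(p,"w8.png"); np.save("w8.npy",cloud(p)); o=bot.get_obs();print(o["eef_pos"],o["contact_force"])
E
```

```text
[ 0.5158 -0.0516  0.203 ] [ 0.33   -0.2492 -0.8399]
```

View pics/w8.png

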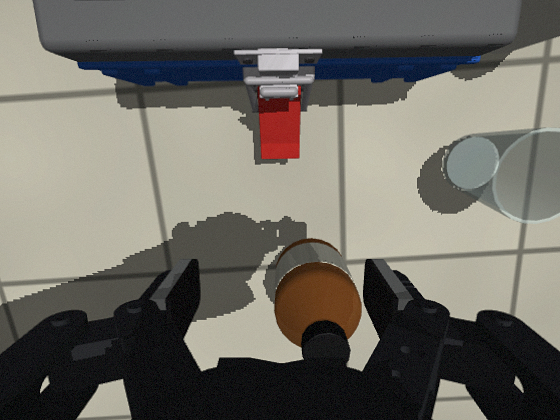

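The bar is behind the nose (rows 80–90, column 279) and the lever stands out (rows 95–157). Next I measure the lever.

```bash
python3 prof.py w8.npy 279 68 162 3; python3 -c "
import numpy as np; C=np.load('w8.npy')
for u in (248,252,256,304,308,312): print(u,[C[v,u].round(3).tolist() for v in (70,76,80,84,88,92)])"
```

```text
68 [0.521  0.041  0.1313]  71 [0.5209 0.0395 0.1305]  74 [0.5209 0.0393 0.1199]  77 [0.5207 0.0376 0.1197]  80 [0.5206 0.0359 0.1203]  83 [0.5205 0.0342 0.1195]  86 [0.5204 0.0329 0.1152]  89 [0.5202 0.0306 0.1216]  92 [0.5201 0.0288 0.1223]  95 [0.52   0.0271 0.1217]  98 [0.5199 0.0261 0.1106]  101 [0.5197 0.0262 0.0774]  104 [0.5196 0.0241 0.077 ]  107 [0.5194 0.022  0.0762]  110 [0.5192 0.0199 0.0751]  113 [0.5191 0.0178 0.0746]  116 [0.5189 0.0156 0.0739]  119 [0.5188 0.0134 0.0718]  122 [0.5186 0.0112 0.071 ]  125 [0.5185 0.0089 0.0707]  128 [0.5183 0.0066 0.0697]  131 [0.5181 0.0043 0.0674]  134 [0.5179 0.002  0.0671]  137 [ 0.5178 -0.0004  0.0662]  140 [ 0.5176 -0.0028  0.0637]  143 [ 0.5174 -0.0052  0.0646]  146 [ 0.5172 -0.0077  0.062 ]  149 [ 0.5171 -0.01    0.0633]  152 [ 0.5169 -0.0125  0.0626]  155 [ 0.5167 -0.015   0.0618]  158 [ 0.5165 -0.0176  0.0606]  161 [ 0.5156 -0.0267  0.0006]  248 [[0.5, 0.047, 0.091], [0.499, 0.043, 0.092], [0.502, 0.037, 0.121], [0.501, 0.035, 0.118], [0.501, 0.033, 0.114], [0.5, 0.032, 0.104]]
252 [[0.502, 0.047, 0.091], [0.502, 0.043, 0.092], [0.504, 0.037, 0.12], [0.504, 0.035, 0.12], [0.503, 0.033, 0.111], [0.502, 0.031, 0.106]]
256 [[0.505, 0.046, 0.093], [0.505, 0.043, 0.091], [0.507, 0.037, 0.12], [0.506, 0.035, 0.119], [0.502, 0.038, 0.059], [0.501, 0.037, 0.039]]
304 [[0.538, 0.044, 0.092], [0.536, 0.037, 0.117], [0.536, 0.035, 0.119], [0.536, 0.033, 0.119], [0.537, 0.031, 0.107], [0.537, 0.029, 0.102]]
308 [[0.541, 0.044, 0.091], [0.539, 0.037, 0.119], [0.539, 0.035, 0.119], [0.538, 0.033, 0.118], [0.539, 0.031, 0.112], [0.539, 0.029, 0.105]]
312 [[0.544, 0.044, 0.091], [0.544, 0.04, 0.092], [0.541, 0.035, 0.119], [0.541, 0.033, 0.114], [0.552, 0.04, 0.0], [0.552, 0.037, 0.0]]
```

```bash
python3 - <<'E'
from h import *
C=np.load("w8.npy").reshape(-1,3); img=cv2.imread("pics/w8.png").reshape(-1,3)
tcp=np.array([.5158,-.0516,.203]); q=[.002,.73,.683,-.001]
Rm=R.from_quat([q[1],q[2],q[3],q[0]]).as_matrix()
T=(C-tcp)@Rm*1000
k=(C[:,2]>.17)&(np.linalg.norm(T,axis=1)<200)
T=T[k]; print(T.min(0),T.max(0))
for z in range(-130,15,8):
  s=T[(T[:,2]>=z)&(T[:,2]<z+8)]
  if len(s): 
    a=np.abs(s[:,1]); print(z,len(s),"x",s[:,0].min().round(),s[:,0].max().round(),"|y|",a.min().round(),a.max().round(), "right",s[s[:,1]>0][:,1].max().round() if (s[:,1]>0).any() else None)
E
```

```text
[ -17.1477  -69.0585 -135.7482] [61.7226 69.1309 -0.8203]
-98 2173 x 13.0 17.0 |y| 7.0 24.0 right 24.0
-90 5432 x 5.0 17.0 |y| 0.0 56.0 right 55.0
-82 10300 x -4.0 14.0 |y| 0.0 61.0 right 61.0
-74 9597 x -12.0 14.0 |y| 0.0 68.0 right 68.0
-66 6762 x -17.0 14.0 |y| 4.0 69.0 right 69.0
-58 9503 x -17.0 11.0 |y| 32.0 69.0 right 69.0
-50 1935 x -16.0 10.0 |y| 35.0 68.0 right 68.0
-42 1192 x -8.0 8.0 |y| 35.0 49.0 right 49.0
-34 1333 x -15.0 8.0 |y| 35.0 50.0 right 50.0
-26 1231 x -15.0 8.0 |y| 35.0 50.0 right 50.0
-18 1005 x -16.0 8.0 |y| 36.0 50.0 right 50.0
-10 603 x -15.0 8.0 |y| 35.0 49.0 right 49.0
-2 22 x -12.0 3.0 |y| 36.0 37.0 right 37.0
```

>>> {"api": "send_rows", "payload": {
  "deltas": "0.01 -0.03 0 0; 0.03 -0.06 0.03 0; 0.03 -0.06 0.07 0; 0.03 -0.06 0.11 0; 0.03 -0.06 0.118 0",
  "claw": 1
}}

```text
t: 9.5
eef_pos: [0.4547, -0.0132, 0.0815]
tool_rot: [-0.003, 0.726, 0.687, -0.002]
contact_force: [-0.7, 0.6, 0.1]
gripper_width: 0.998
grasp_force: 0.0
```

```bash
python3 - <<'E'
from h import *
p=bot.read_camera("wrist"); save(p,"w9.png"); np.save("w9.npy",cloud(p)); o=bot.get_obs();print(o["eef_pos"],o["tool_rot"],o["contact_force"],o["q"])
E
```

```text
[ 0.4555 -0.0132  0.0822] [-0.0023  0.7265  0.6871 -0.0019] [-0.4135 -0.0329 -0.2073] [ 0.2797  0.3963 -0.4564  2.1673  0.2859  0.6406 -0.4337]
```

View pics/w9.png

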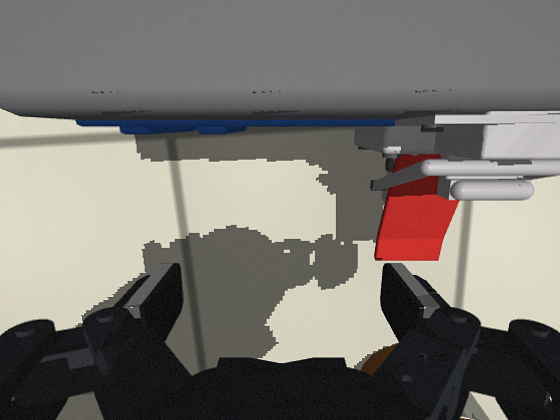

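The right finger (column ~395) hangs just outside the red lever's edge (columns 375–440).

```bash
python3 - <<'E'
from h import *
C=np.load("w9.npy")
k=np.zeros(C.shape[:2],bool); k[240:330,375:460]=1
k&=(C[:,:,2]>.082)&(C[:,:,1]<.02)
for z in (.084,.088,.092,.1,.11,.12):
  s=C[k&(abs(C[:,:,2]-z)<.003)]; print(z,len(s), s.min(0) if len(s) else '', s.max(0) if len(s) else '')
for u,v in ((390,240),(410,240),(430,240),(390,256),(410,256),(430,256),(385,220),(400,220),(420,220)): print(u,v,C[v,u])
E
```

```text
0.084 8 [ 0.4969 -0.0239  0.0863] [ 0.4979 -0.0089  0.0869]
0.088 141 [ 0.4966 -0.0269  0.0863] [ 0.5037 -0.0053  0.091 ]
0.092 305 [ 0.4963 -0.0272  0.089 ] [ 0.5095 -0.0048  0.095 ]
0.1 456 [ 0.4963 -0.027   0.097 ] [ 0.5112 -0.0046  0.103 ]
0.11 536 [ 0.4964 -0.0245  0.107 ] [ 0.5114 -0.0044  0.113 ]
0.12 434 [ 0.497  -0.0179  0.117 ] [ 0.5108 -0.0044  0.123 ]
390 240 [ 0.5079 -0.0055  0.0636]
410 240 [ 0.5178 -0.0062  0.0631]
430 240 [ 0.5272 -0.0065  0.0637]
390 256 [ 0.5087 -0.0147  0.0618]
410 256 [ 0.5185 -0.015   0.0623]
430 256 [ 0.5279 -0.0151  0.0633]
385 220 [0.5038 0.0062 0.0683]
400 220 [0.5105 0.0061 0.069 ]
420 220 [0.52   0.0053 0.0682]
```

>>> {"api": "send_rows", "payload": {
  "deltas": "-0.002 0.004 0.01 0; -0.002 0.004 0.019 0; -0.002 0.004 0.021 0; -0.002 0.004 0.0235 0; -0.002 0.004 0.0235 0"
}}

```text
t: 10.05
eef_pos: [0.4619, -0.0164, 0.0615]
tool_rot: [0.0, 0.727, 0.686, 0.0]
contact_force: [0.1, 0.1, 0.6]
gripper_width: 1.004
grasp_force: 0.0
```

>>> {"api": "send_rows", "payload": {
  "deltas": "0.0003 0 0.001 0; 0.0006 0 0.002 0; 0.001 0 0.003 0; 0.001 0 0.003 0"
}}

```text
t: 10.45
eef_pos: [0.4617, -0.0152, 0.0583]
tool_rot: [-0.0, 0.727, 0.687, -0.0]
contact_force: [-0.6, 0.1, -0.2]
gripper_width: 1.004
grasp_force: 0.0
```

>>> {"api": "send_rows", "payload": {
  "deltas": "0.0004 0 0.001 0; 0.0008 0 0.002 0; 0.0012 0 0.003 0; 0.0016 0 0.004 0; 0.0016 0 0.004 0"
}}

```text
t: 10.95
eef_pos: [0.4619, -0.0139, 0.0543]
tool_rot: [0.0, 0.727, 0.686, -0.0]
contact_force: [-0.2, -2.0, 1.7]
gripper_width: 0.996
grasp_force: 0.9
```

>>> {"api": "send_rows", "payload": {
  "deltas": "0.0005 0 0.001 0; 0.001 0 0.002 0; 0.0015 0 0.003 0; 0.002 0 0.004 0; 0.002 0 0.004 0"
}}

```text
t: 11.45
eef_pos: [0.4619, -0.0118, 0.0502]
tool_rot: [0.0, 0.727, 0.686, -0.0]
contact_force: [0.2, -3.7, 2.4]
gripper_width: 0.998
grasp_force: 1.6
```

>>> {"api": "send_rows", "payload": {
  "deltas": "0.0008 0 0.0015 0; 0.0016 0 0.003 0; 0.0024 0 0.0044 0; 0.0037 0 0.0062 0; 0.0037 0 0.0062 0"
}}

```text
t: 11.95
eef_pos: [0.462, -0.0083, 0.0438]
tool_rot: [-0.0, 0.727, 0.686, -0.0]
contact_force: [0.2, -4.8, 2.0]
gripper_width: 0.997
grasp_force: 1.9
```

>>> {"api": "send_rows", "payload": {
  "deltas": "0.0012 0 0.0014 0; 0.0025 0 0.0028 0; 0.0038 0 0.0041 0; 0.0054 0 0.0055 0; 0.0054 0 0.0055 0"
}}

```text
t: 12.45
eef_pos: [0.4621, -0.003, 0.0382]
tool_rot: [-0.0, 0.727, 0.686, -0.001]
contact_force: [-0.5, -5.5, 1.0]
gripper_width: 0.999
grasp_force: 2.0
```

```bash
cat > chk.py <<'E'
from h import *
p=bot.read_camera("wrist"); C=cloud(p); save(p,"last.png")
k=(abs(C[:,:,0]-.505)<.003)&(C[:,:,1]>.02)&(C[:,:,1]<.045)&(C[:,:,2]>.05)
s=C[k]; s=s[np.argsort(s[:,1])]; print("x~.505 (bar end):",s[::max(1,len(s)//14)])
k=(p["img"][:,:,0]>130)&(p["img"][:,:,1]<80)&(C[:,:,2]<.09)&(C[:,:,0]<.55)&(C[:,:,0]>.49)&(C[:,:,1]>-.03)&(C[:,:,1]<.045)
s=C[k]; s=s[np.argsort(s[:,2])]; print("lever",len(s),s[::max(1,len(s)//10)])
for n in ("amber","beaker","washer"):
  pass
print(bot.get_obs()["contact_force"],bot.get_obs()["t"])
E
python3 chk.py
```

```text
x~.505 (bar end): [[0.5041 0.02   0.0579]
 [0.5079 0.0267 0.1113]
 [0.5049 0.0288 0.0622]
 [0.5079 0.0304 0.109 ]
 [0.5077 0.0319 0.1129]
 [0.5078 0.0332 0.0818]
 [0.5068 0.0352 0.1158]
 [0.5023 0.0363 0.116 ]
 [0.5027 0.0373 0.1176]
 [0.5028 0.0381 0.1161]
 [0.5079 0.0387 0.1082]
 [0.5051 0.0402 0.0904]
 [0.5063 0.0415 0.091 ]
 [0.505  0.0429 0.092 ]
 [0.5076 0.0448 0.1194]]
lever 961 [[ 0.5278 -0.0063  0.0375]
 [ 0.52   -0.0018  0.041 ]
 [ 0.5261 -0.0009  0.0428]
 [ 0.5321  0.0007  0.044 ]
 [ 0.5045  0.0036  0.0451]
 [ 0.5044  0.0043  0.0467]
 [ 0.5217  0.0065  0.051 ]
 [ 0.517   0.0095  0.0544]
 [ 0.5074  0.0126  0.0576]
 [ 0.5112  0.0145  0.0609]
 [ 0.5268  0.025   0.0769]]
[ 0.0008 -4.1488  0.6767] 12.5
```

The bar is seated and the lid is being drawn down. The lever is at about 0.59 rad.

>>> {"api": "send_rows", "payload": {
  "deltas": "0.0015 0 0.0013 0; 0.003 0 0.0026 0; 0.0045 0 0.0037 0; 0.006 0 0.0045 0; 0.006 0 0.0045 0"
}}

```text
t: 13.0
eef_pos: [0.4622, 0.0028, 0.0336]
tool_rot: [-0.0, 0.727, 0.686, -0.001]
contact_force: [0.1, -5.9, -1.4]
gripper_width: 0.996
grasp_force: 2.2
```

>>> {"api": "send_rows", "payload": {
  "deltas": "0.0015 0 0.0008 0; 0.003 0 0.0014 0; 0.0045 0 0.002 0; 0.006 0 0.0025 0; 0.006 0 0.0025 0"
}}

```text
t: 13.5
eef_pos: [0.4623, 0.0095, 0.031]
tool_rot: [-0.001, 0.727, 0.687, -0.001]
contact_force: [-1.7, -4.1, -1.8]
gripper_width: 0.999
grasp_force: 1.6
```

```bash
python3 chk.py
```

```text
x~.505 (bar end): [[0.5026 0.02   0.1038]
 [0.5035 0.0241 0.1024]
 [0.5079 0.0278 0.1128]
 [0.5074 0.0291 0.1107]
 [0.5075 0.0302 0.1109]
 [0.507  0.0319 0.1151]
 [0.5056 0.035  0.1158]
 [0.5039 0.0359 0.1164]
 [0.5078 0.0366 0.116 ]
 [0.5072 0.0373 0.1158]
 [0.5045 0.0378 0.1145]
 [0.5041 0.0382 0.1167]
 [0.5031 0.0384 0.1141]
 [0.5026 0.0387 0.1139]
 [0.5068 0.0434 0.1209]]
lever 0 []
[-1.2325 -3.4631 -0.9962] 13.55
```

>>> {"api": "send_rows", "payload": {
  "deltas": "0.001 0 0 0; 0.002 0 0 0; 0.003 0 0 0; 0.003 0 0 0"
}}

```text
t: 13.95
eef_pos: [0.4635, 0.013, 0.0317]
tool_rot: [-0.0, 0.727, 0.687, 0.0]
contact_force: [-0.6, -2.1, -1.2]
gripper_width: 0.999
grasp_force: 0.9
```

>>> {"api": "send_rows", "payload": {
  "deltas": "0.0005 0 0 0; 0.001 0 0 0; 0.0015 0 0 0; 0.002 0 0 0; 0.002 0 0 0"
}}

```text
t: 14.45
eef_pos: [0.4637, 0.0145, 0.0317]
tool_rot: [0.0, 0.727, 0.687, 0.0]
contact_force: [0.1, -1.5, -1.3]
gripper_width: 1.0
grasp_force: 0.6
```

Force is falling, so the lever is past over-centre. I'll push on to the stop.

>>> {"api": "send_rows", "payload": {
  "deltas": "0.001 0 0 0; 0.0015 0 0 0; 0.002 0 0 0; 0.0025 0 0 0; 0.0025 0 0 0"
}}

```text
t: 14.95
eef_pos: [0.4637, 0.0156, 0.0317]
tool_rot: [0.0, 0.728, 0.686, -0.0]
contact_force: [-0.5, -5.9, 0.8]
gripper_width: 0.999
grasp_force: 0.5
```

>>> {"api": "send_rows", "payload": {
  "deltas": "0.0005 0 0 0; 0.001 0 0 0; 0.0015 0 0 0; 0.0015 0 0 0"
}}

```text
t: 15.35
eef_pos: [0.4637, 0.0157, 0.0317]
tool_rot: [0.001, 0.728, 0.685, -0.001]
contact_force: [-0.4, -10.5, 1.9]
gripper_width: 0.999
grasp_force: 0.4
```

It's blocked at y = 0.0157 with 10 N. I'll back off and look.

>>> {"api": "send_rows", "payload": {
  "deltas": "-0.01 0 0 0; -0.03 0 -0.02 0; -0.05 0.02 -0.06 0; -0.05 0.05 -0.1 0; -0.05 0.05 -0.1 0"
}}

```text
t: 15.85
eef_pos: [0.5184, -0.0342, 0.1374]
tool_rot: [0.004, 0.727, 0.686, 0.006]
contact_force: [-0.0, 0.8, -0.0]
gripper_width: 1.001
grasp_force: 0.0
```

```bash
python3 - <<'E'
from h import *
p=bot.read_camera("wrist"); C=cloud(p); np.save("w10.npy",C)
cv2.imwrite("pics/w10.png",cv2.resize(p["img"][20:200,160:400,::-1],(800,600),interpolation=cv2.INTER_CUBIC))
k=(p["img"][:,:,0]>90)&(p["img"][:,:,1]<60)&(p["img"][:,:,2]<60)&(C[:,:,0]<.55)&(C[:,:,0]>.49)&(C[:,:,1]>-.03)
s=C[k]; s=s[np.argsort(s[:,2])]; print("lever",len(s),s[::max(1,len(s)//15)])
print(bot.get_obs()["eef_pos"],bot.get_obs()["contact_force"])
E
```

```text
lever 25 [[0.5333 0.0238 0.0782]
 [0.535  0.0248 0.0789]
 [0.5315 0.0234 0.0791]
 [0.532  0.0234 0.0792]
 [0.5309 0.024  0.0793]
 [0.5309 0.0234 0.0795]
 [0.535  0.026  0.0795]
 [0.5044 0.0278 0.0795]
 [0.532  0.0239 0.0795]
 [0.5297 0.0235 0.0796]
 [0.5286 0.0241 0.0798]
 [0.5326 0.0239 0.0799]
 [0.5303 0.0241 0.0801]
 [0.5275 0.0242 0.0801]
 [0.5348 0.0243 0.0801]
 [0.5349 0.0254 0.0801]
 [0.5314 0.024  0.0802]
 [0.5343 0.0238 0.0802]
 [0.5303 0.0235 0.0803]
 [0.5297 0.0241 0.0805]
 [0.5337 0.0239 0.0807]
 [0.528  0.0242 0.0807]
 [0.5291 0.0241 0.0807]
 [0.5269 0.0243 0.0807]
 [0.5349 0.0266 0.0812]]
[ 0.5149 -0.0339  0.1346] [-0.1729  1.2483 -0.9674]
```

View pics/w10.png

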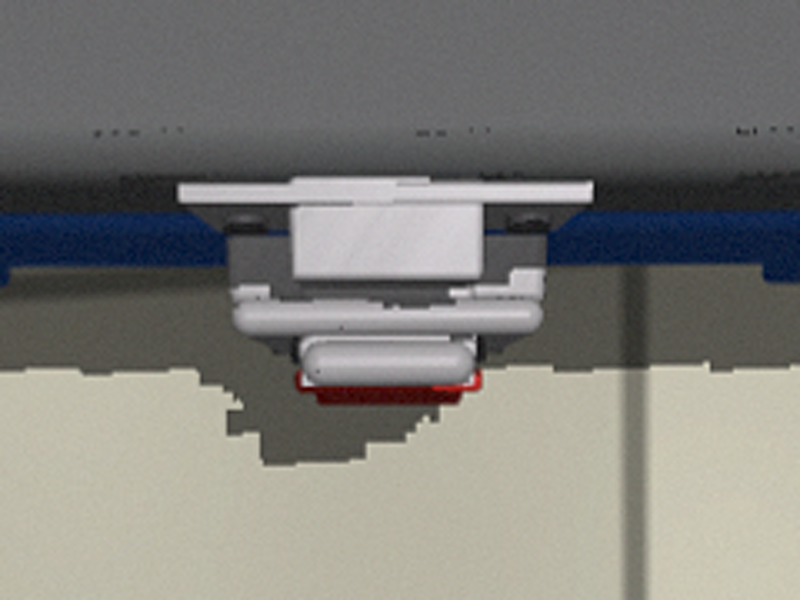

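The loop sits behind the nose and the lever looks vertical under it. I'll check the lever's lower end and the lid height.

```bash
python3 - <<'E'
from h import *
C=np.load("w10.npy")
for v in range(72,146,2): print(v,C[v,270],C[v,284])
p=bot.read_camera("top"); D=cloud(p)
for v in (272,274,276): print([D[v,u].round(4).tolist() for u in range(262,282,2)])
for q in ("amber","beaker","washer"):
  print(q,[(np.round(x["xyz"],3),round(x["confidence"],2)) for x in bot.landmark_of(p,q)[:1]])
E
```

```text
72 [0.5189 0.0513 0.1302] [0.5245 0.0511 0.129 ]
74 [0.5188 0.0505 0.13  ] [0.5245 0.0505 0.1283]
76 [0.5188 0.0499 0.1292] [0.5244 0.0496 0.1289]
78 [0.5187 0.0492 0.129 ] [0.5243 0.0487 0.1299]
80 [0.5187 0.0484 0.1293] [0.5243 0.048  0.1297]
82 [0.5186 0.0478 0.1279] [0.5243 0.0474 0.1286]
84 [0.5185 0.047  0.128 ] [0.5243 0.0467 0.1284]
86 [0.5185 0.0462 0.1287] [0.5242 0.0459 0.1283]
88 [0.5184 0.0455 0.1282] [0.5241 0.045  0.1296]
90 [0.5184 0.0448 0.1275] [0.5242 0.0444 0.1275]
92 [0.5183 0.044  0.1274] [0.5241 0.0435 0.1289]
94 [0.5183 0.043  0.1296] [0.5241 0.0429 0.1278]
96 [0.5183 0.0422 0.1299] [0.524  0.0421 0.1277]
98 [0.5182 0.0415 0.129 ] [0.5239 0.0412 0.1289]
100 [0.5181 0.0408 0.1286] [0.5239 0.0405 0.1281]
102 [0.5181 0.04   0.1284] [0.5239 0.0397 0.1282]
104 [0.518  0.0393 0.1282] [0.5238 0.0389 0.1286]
106 [0.5178 0.0392 0.1149] [0.5242 0.0389 0.1132]
108 [0.5177 0.0385 0.1119] [0.5241 0.0381 0.1116]
110 [0.5177 0.0374 0.1155] [0.524  0.0371 0.1151]
112 [0.5176 0.0366 0.1157] [0.5239 0.0361 0.1169]
114 [0.5175 0.0357 0.115 ] [0.5239 0.0353 0.116 ]
116 [0.5175 0.
[... 958 characters left out ...]
17, 0.0013], [0.5237, 0.0126, -0.0019]]
[[0.5266, 0.0479, 0.1241], [0.5268, 0.044, 0.1271], [0.5268, 0.0402, 0.1278], [0.526, 0.0366, 0.1142], [0.5258, 0.0328, 0.1103], [0.5261, 0.0288, 0.1163], [0.5239, 0.0252, 0.078], [0.5212, 0.0213, 0.0295], [0.5455, 0.0179, 0.4602], [0.5457, 0.0155, 0.4633]]
[[0.523, 0.0478, 0.1267], [0.5228, 0.0441, 0.1242], [0.523, 0.0402, 0.1283], [0.5223, 0.0366, 0.116], [0.5219, 0.0328, 0.1093], [0.5222, 0.0288, 0.1157], [0.5201, 0.0252, 0.081], [0.5167, 0.0213, 0.0244], [0.5435, 0.0179, 0.4675], [0.5436, 0.0155, 0.4678]]
amber [(array([ 0.544, -0.144,  0.001]), 0.58)]
beaker [(array([ 0.708, -0.04 ,  0.002]), 0.76)]
washer [(array([ 0.724,  0.089, -0.001]), 0.68)]
```

The lid is down about 2.9 mm, but the last push may have landed on the keeper's nose with the knuckles instead of the lever. I'll push again higher on the lever with shut fingers, so the palm stays above the nose.

>>> {"api": "send_rows", "payload": {
  "deltas": "0 0.001 0 0; 0 0.001 0.01 0; 0.005 0.001 0.035 0; 0.012 0.001 0.06 0; 0.02 0.001 0.07 0",
  "claw": 0
}}

```text
t: 16.6
eef_pos: [0.5107, -0.0144, 0.0587]
tool_rot: [-0.002, 0.727, 0.687, -0.002]
contact_force: [0.0, -0.5, -0.2]
gripper_width: 0.141
grasp_force: 0.0
```

>>> {"api": "send_rows", "payload": {
  "deltas": "0 0 0 0; 0.005 0 0 0; 0.011 0 0 0; 0.017 0 0 0; 0.02 0 0 0"
}}

```text
t: 17.1
eef_pos: [0.5146, 0.0063, 0.0624]
tool_rot: [0.0, 0.727, 0.687, 0.001]
contact_force: [-0.1, 0.0, 0.2]
gripper_width: -0.002
grasp_force: 0.0
```

>>> {"api": "send_rows", "payload": {
  "deltas": "0.002 0.003 0 0; 0.004 0.003 0 0; 0.005 0.003 0 0; 0.006 0.003 0 0; 0.006 0.003 0 0"
}}

```text
t: 17.6
eef_pos: [0.5173, 0.0113, 0.0616]
tool_rot: [-0.0, 0.727, 0.687, -0.0]
contact_force: [-1.2, 0.7, 0.8]
gripper_width: 0.003
grasp_force: 0.0
```

>>> {"api": "send_rows", "payload": {
  "deltas": "0.0007 0 0 0; 0.0014 0 0 0; 0.002 0 0 0; 0.002 0 0 0"
}}

```text
t: 18.0
eef_pos: [0.5174, 0.0121, 0.0616]
tool_rot: [0.0, 0.727, 0.686, -0.001]
contact_force: [-1.6, -5.0, 2.3]
gripper_width: -0.001
grasp_force: 0.0
```

>>> {"api": "send_rows", "payload": {
  "deltas": "0.001 0 0 0; 0.002 0 0 0; 0.003 0 0 0; 0.004 0 0 0; 0.004 0 0 0"
}}

```text
t: 18.5
eef_pos: [0.5173, 0.0122, 0.0617]
tool_rot: [0.001, 0.729, 0.685, -0.003]
contact_force: [-2.3, -14.3, 6.1]
gripper_width: -0.004
grasp_force: 0.0
```

```bash
python3 - <<'E'
from h import *
p=bot.read_camera("top"); D=cloud(p); o=bot.get_obs(); print(o["eef_pos"],o["contact_force"])
for v in (272,274,276): print([D[v,u].round(4).tolist() for u in range(262,282,2)])
E
```

```text
[0.5173 0.0122 0.0617] [ -1.22   -15.7667   5.2898]
[[0.545, 0.0393, 0.4023], [0.5451, 0.0366, 0.4037], [0.5451, 0.0338, 0.4052], [0.5454, 0.0311, 0.4099], [0.5454, 0.0284, 0.4107], [0.5453, 0.0258, 0.4093], [0.5455, 0.0231, 0.4125], [0.5454, 0.0204, 0.4108], [0.5455, 0.0178, 0.4135], [0.5456, 0.0152, 0.4146]]
[[0.5427, 0.0391, 0.4087], [0.5426, 0.0365, 0.407], [0.5428, 0.0337, 0.4103], [0.5428, 0.0311, 0.4106], [0.5428, 0.0284, 0.4111], [0.5428, 0.0258, 0.4115], [0.5429, 0.0231, 0.4142], [0.5429, 0.0205, 0.4131], [0.543, 0.0178, 0.4161], [0.543, 0.0152, 0.416]]
[[0.54, 0.0391, 0.4086], [0.5403, 0.0363, 0.4123], [0.5402, 0.0337, 0.4109], [0.5402, 0.0311, 0.4122], [0.5403, 0.0284, 0.4138], [0.5405, 0.0257, 0.4164], [0.5405, 0.0231, 0.417], [0.5405, 0.0205, 0.4166], [0.5404, 0.0178, 0.4164], [0.5404, 0.0152, 0.4155]]
```

```bash
python3 - <<'E'
from h import *
o=bot.get_obs(); print(o["contact_force"],o["torque"])
p=bot.read_camera("wrist"); C=cloud(p); np.save("w11.npy",C)
cv2.imwrite("pics/w11.png",p["img"][180:420,140:420,::-1].repeat(2,0).repeat(2,1))
tcp=o["eef_pos"];q=o["tool_rot"]; Rm=R.from_quat([q[1],q[2],q[3],q[0]]).as_matrix()
dark=p["img"].max(2)<70
T=((C-tcp)@Rm*1000)[dark&(C[:,:,2]>.05)]
T=T[(np.abs(T[:,1])<25)&(T[:,0]<25)]
for z in range(-110,10,8):
  s=T[(T[:,2]>=z)&(T[:,2]<z+8)]
  if len(s): print(z,len(s),s[:,0].min().round(1),s[:,0].max().round(1),s[:,1].min().round(),s[:,1].max().round())
E
```

```text
[ -1.22   -15.7667   5.2898] [-2.3114  0.2538 -0.0455]
-94 4200 13.0 20.8 -19.0 19.0
-86 5224 8.3 19.7 -25.0 25.0
-78 4696 8.0 18.0 -25.0 25.0
-70 2619 6.7 18.0 -17.0 21.0
-62 1125 1.9 20.1 -16.0 16.0
-54 1620 -4.4 24.2 -25.0 25.0
-46 1393 -11.3 24.7 -25.0 25.0
-38 310 -11.1 11.3 -25.0 25.0
-30 80 -11.8 -2.8 -2.0 2.0
```

View pics/w11.png

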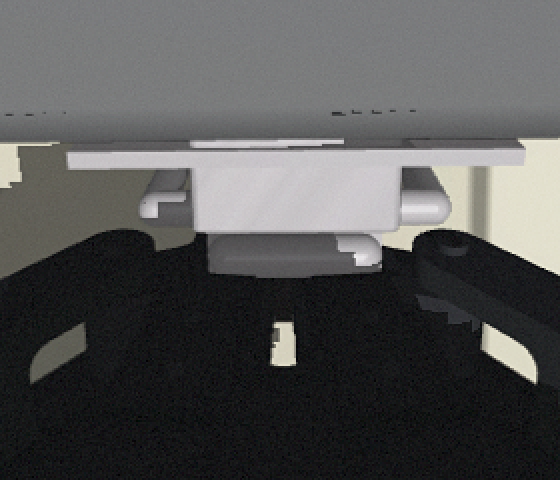

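The nose is right in front of the palm, so I can't tell where the finger is blocked. I'll get a reference moment from a low press, where only the lever's kicked tip can be touched first.

>>> {"api": "send_rows", "payload": {
  "deltas": "-0.012 0 0 0; -0.018 0 0.012 0; -0.018 0 0.025 0; -0.012 0 0.025 0; -0.009 0 0.025 0"
}}

```text
t: 19.1
eef_pos: [0.5165, 0.0099, 0.0358]
tool_rot: [-0.001, 0.726, 0.687, -0.0]
contact_force: [-2.5, -14.5, -2.2]
gripper_width: -0.001
grasp_force: 0.0
```

>>> {"api": "send_rows", "payload": {
  "deltas": "0.001 0 0 0; 0.002 0 0 0; 0.003 0 0 0; 0.003 0 0 0"
}}

```text
t: 19.5
eef_pos: [0.5168, 0.0096, 0.0364]
tool_rot: [0.0, 0.728, 0.686, -0.001]
contact_force: [-1.7, -7.0, -3.2]
gripper_width: 0.001
grasp_force: 0.0
```

```bash
python3 -c "
from h import *
o=bot.get_obs(); print(o['eef_pos'],o['contact_force'],o['torque'],o['t'])"
```

```text
[0.5168 0.0096 0.0364] [-1.6968 -7.0436 -3.2415] [-0.9682  0.1075  0.0411] 19.5
```

The readings agree: the face is at about 0.0231 up high, and at 0.0206 plus a 2 mm kick down low. The lever is vertical on its stop, and the moment arm shows contact at the fingertips. Now I'll retreat.

>>> {"api": "send_rows", "payload": {
  "deltas": "-0.01 0 0 0; -0.025 0 0 0; -0.03 0 -0.04 0; -0.03 0 -0.09 0; -0.03 0 -0.13 0"
}}

```text
t: 20.0
eef_pos: [0.516, -0.0195, 0.1691]
tool_rot: [0.0, 0.727, 0.686, 0.001]
contact_force: [1.4, 0.1, 0.0]
gripper_width: -0.001
grasp_force: 0.0
```

>>> {"api": "send_rows", "payload": {
  "deltas": "0 -0.03 0 0; 0 -0.06 0 0; 0 -0.09 0 0; 0 -0.09 0 0; 0 -0.09 0 0"
}}

```text
t: 20.5
eef_pos: [0.4261, -0.0142, 0.1672]
tool_rot: [0.001, 0.727, 0.686, 0.0]
contact_force: [0.4, 0.1, -0.1]
gripper_width: 0.003
grasp_force: 0.0
```

```bash
python3 - <<'E'
from h import *
p=bot.read_camera("top"); D=cloud(p); o=bot.get_obs(); print(o["eef_pos"],o["contact_force"])
for v in (272,274,276): print([D[v,u].round(4).tolist() for u in range(262,282,2)])
C0=D[255:295,235:255,2]; print("lid z front",np.median(C0))
print(bot.hand_in())
E
```

```text
[ 0.4269 -0.014   0.1672] [0.8533 0.4623 0.5641]
[[0.5304, 0.0479, 0.1242], [0.5306, 0.044, 0.128], [0.5305, 0.0402, 0.1262], [0.5298, 0.0366, 0.114], [0.5297, 0.0328, 0.1106], [0.5299, 0.0288, 0.1156], [0.528, 0.0252, 0.0788], [0.5252, 0.0213, 0.0267], [0.5237, 0.017, -0.0022], [0.5238, 0.0127, 0.0009]]
[[0.5267, 0.0478, 0.1262], [0.5267, 0.044, 0.126], [0.5267, 0.0402, 0.1259], [0.5259, 0.0366, 0.1121], [0.5257, 0.0328, 0.1086], [0.5263, 0.0288, 0.1189], [0.5239, 0.0252, 0.0774], [0.5211, 0.0213, 0.0278], [0.5196, 0.017, 0.0012], [0.5195, 0.0127, 0.0001]]
[[0.5228, 0.0479, 0.1246], [0.5231, 0.0439, 0.1298], [0.5231, 0.0401, 0.1287], [0.5223, 0.0366, 0.1164], [0.5221, 0.0327, 0.1128], [0.5223, 0.0288, 0.1172], [0.5197, 0.0252, 0.0747], [0.5167, 0.0213, 0.0248], [0.515, 0.017, -0.0036], [0.5151, 0.0127, -0.0011]]
lid z front 0.13149062287806745
the job is handed in; nothing more can be done
None
```

I hooked the loop behind the keeper's nose, released it, pressed the lever to its stop and handed in at about 20.5 s with the arm clear; no verdict came back, and my least certain reading is lid tightness: about 2.9 mm lower at the front, roughly -0.014 rad against the -0.012 limit.

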